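# Stow the one full capsule carton

### The arm

A 6-joint arm with a two-finger parallel gripper is mounted at the origin on a cart in front of the work surface, level with it; the furniture and walls round the work are solid. World frame = base frame: x ahead of the robot, y to its left, z up, the work surface at z = 0. Lengths are in m, angles in rad, forces in N, time in s.
With the tool pointing down it reaches from about 0.3 to 0.875 m from the base axis. Payload 6.4 kg.
Tool frame: the origin (TCP) lies between the finger pads; the fingertips stand 25 mm ahead of it and the grasp point (between the pads) lies 6 mm ahead of it; z points along the fingers, y is the line along which they close (so a half turn about z gives the same grasp; the last joint's range is limited). The gripper opens to 85 mm and grips with 20 to 120 N. Pads are 22 mm wide; open, the fingers measure 114 mm over their backs; the gripper's body (76 mm by 85 mm) begins 54 mm behind the grasp point. The pads swing forward as they close: fully open they stand 13 mm farther back than shut.
Start: joints at [-1.491, 0.181, 1.607, -0, 1.354, -0.206], TCP at [0.162, -0.552, 0.256] pointing down, gripper open.
Joint ranges: [-2.99, 2.99], [-0.89, 2.07], [0.3, 2.58], [-1.14, 4.28], [0, 2.63], [-3.12, 3.12]. Speed limits (rad/s): [2.57, 2.57, 3.01, 3.14, 3.14, 3.14].

### API

Orientations are given as a rotation vector (axis times angle).
In Python, from rig import bot gives the robot as it stands.
- The arm moves only by the shell command python3 -m pendant 'ROWS'. ROWS is text: rows parted by semicolons, each of 7 numbers parted by spaces: the turn, a rotation vector about the tool's x, y, z in rad, then the shift along the tool's x, y, z in cm, then the opening, from -1 (shut) to 1 (fully open). In form: ax ay az dx dy dz fingers; .... A call has exactly 5 rows; each row is the pose to reach, as a shift and turn from the pose commanded when the call began, along the tool's axes at that moment; what a row does not reach only later rows make up. A row lasts 1/10 s, in which the tool goes at most 50 mm and 8.59 degrees, less where a joint would pass 70% of its speed; a pose out of reach is approached as far as the arm can. A call with a gripper value outside its range is refused whole. The fingers move at their own pace and stop on an object; the grip force is fixed at half the most. Time passes only in rows, so rows that repeat a pose let the fingers close, or fill a call up. It gives the time, the measured TCP pose, the force, the opening and the grip force at its end, in the units of the state.
- bot.get_obs(): the state, without advancing time (a new reading comes with each control period).
- bot.read_camera(name): name is "scene" or "top" or "wrist"; returns the picture (420x560x3 uint8, blue, green, red); there is no depth.
- bot.camera_model(name): a dict with "fov_y" (degrees; the focal length in pixels is half the picture's height over the tangent of half this angle, whatever the lens; pixels are square), "cx", "cy" (the principal point, pixels), "k1" (the pictures are not rectified: a ray, as slopes to the right and down, at radius r is drawn at 1 + k1 r^2 times it, then the intrinsics apply), "eye" and "attitude" of the camera in the world; the wrist camera has in their place "hand_eye" (4x4, takes a point from camera to tool coordinates, whose origin is the TCP and whose axes are the flange's). Camera axes: x right, y down, z forward; pixel columns grow to the right and rows downward; lengths in m; the calibration is good to about 2 mm. A picture is of the moment at which its call begins: read the wrist's pose just before it. camera_model takes no time and is no camera call.
- bot.finish_job(): hands the job in; it is judged then, once.
The state is a dict: "time": time; "q": joint angles; "joint_vel": joint speeds; "joint_efforts": joint torques, N m; "ee_pos": TCP position; "tcp_rot": TCP orientation; "wrist_force": force on the tool from outside, world axes, zero at the start; "torque": the same for the moment, N m; "width": finger opening in m; "grasp_force": force on a finger pad.
Only numpy, scipy, OpenCV 4.12 (cv2) and the standard library are available. Lean on these libraries where they do the work, as an engineer would, in place of code of your own. Each camera call takes 0.05 s, during which the arm holds its last target. There are 200 camera calls.

### The job

Two of the three identical closed capsule cartons on the worktop are empties that somebody put back. Find the full one by its weight, lay it flat in the large empty compartment of the open drawer under the kettle, setting it down gently, and push the drawer fully shut so that its catch snaps home. Leave the two empties lying flat on the worktop, and do not disturb the other things.

Things in the scene. Friction and masses are not known exactly. Their poses are not given: they have to be found in the camera images.
- carton_1: one of three identical closed cardboard cartons, 58 mm wide (own x), 120 mm long (own y), 50 mm high, lying flat on the worktop, plain paper band round the middle; origin at the centre of the underside, z up. One of the three, any one, is full: 0.38 to 0.52 kg; the two others are empty: about 0.09 kg. Only weight tells. The weight sits in the middle; the card bears a 30 N grip
- carton_2: one of three identical closed cardboard cartons, 58 mm wide (own x), 120 mm long (own y), 50 mm high, lying flat on the worktop, plain paper band round the middle; origin at the centre of the underside, z up. One of the three, any one, is full: 0.38 to 0.52 kg; the two others are empty: about 0.09 kg. Only weight tells. The weight sits in the middle; the card bears a 30 N grip
- carton_3: one of three identical closed cardboard cartons, 58 mm wide (own x), 120 mm long (own y), 50 mm high, lying flat on the worktop, plain paper band round the middle; origin at the centre of the underside, z up. One of the three, any one, is full: 0.38 to 0.52 kg; the two others are empty: about 0.09 kg. Only weight tells. The weight sits in the middle; the card bears a 30 N grip
- capsule_unit: low brown wooden drawer unit that the kettle stands on, 240 mm deep (own x), 240 mm wide (own y), 94 mm high; it does not move. Origin at the centre of its underside, x pointing away from the robot, its open front 120 mm before the origin (-x). The opening is 64 mm high above the drawer's floor, so a carton passes in only lying flat
- drawer (a joint): how far its drawer is pulled out, in m: 0 fully shut, 0.155 the stop; it opens along the unit's -x and starts 0.13 to 0.15 open. About 1 N of friction; it stays where it is left. Over the last 12 mm a sprung roller catch resists with 5 N or so; below about 4 mm the catch draws it shut to a hard stop
- drawer_bay (a point): on the floor of the drawer's large empty compartment, moves with the drawer, axes as the unit's: 60 mm behind the inside of the 13 mm thick front, midway between the side walls. Compartment 136 mm wide (y), 194 mm long (x), floor 20 mm above the worktop, side walls 30 mm high; the drawer front's top edge is at 88 mm. A narrow compartment on its -y side holds three capsules that stay there
- drawer_handle (a point): middle of the drawer's steel bar handle, moving with the drawer: a round bar 10 mm thick and 100 mm long (along the unit's y), 20 mm before the drawer front and 55 mm above the worktop
- kettle: dark electric kettle 212 mm high standing on the drawer unit; origin at the centre of its underside
- mug: white mug, 91 mm high, right of the drawer unit; leave alone
- stray_capsule: brown coffee capsule, 36 mm across and 28 mm high, standing on the worktop between the two cartons in front of the sink; leave alone
- small_capsule: yellow coffee capsule, 36 mm across and 28 mm high, standing on the worktop right of the drawer unit; leave alone

How it is judged:
On the way, in this order (a step that is already met when the one before it is completed fails the run):
1. the full carton lies flat in the large compartment of the drawer (((x of carton_1 in the frame of drawer_bay between -0.045 and 0.12 m and y of carton_1 in the frame of drawer_bay between -0.045 and 0.045 m and z of carton_1 in the frame of drawer_bay between -0.007 and 0.007 m and angle between carton_1's own z axis and vertical below 0.1 rad and contact force between carton_1 and capsule_unit above 2.3 N and linear speed of carton_1 below 0.02 m/s) or (x of carton_2 in the frame of drawer_bay between -0.045 and 0.12 m and y of carton_2 in the frame of drawer_bay between -0.045 and 0.045 m and z of carton_2 in the frame of drawer_bay between -0.007 and 0.007 m and angle between carton_2's own z axis and vertical below 0.1 rad and contact force between carton_2 and capsule_unit above 2.3 N and linear speed of carton_2 below 0.02 m/s) or (x of carton_3 in the frame of drawer_bay between -0.045 and 0.12 m and y of carton_3 in the frame of drawer_bay between -0.045 and 0.045 m and z of carton_3 in the frame of drawer_bay between -0.007 and 0.007 m and angle between carton_3's own z axis and vertical below 0.1 rad and contact force between carton_3 and capsule_unit above 2.3 N and linear speed of carton_3 below 0.02 m/s))), for 0.2 s.
2. the drawer is shut past its catch (value of joint drawer below 0.004 m), for 0.2 s.
At the end, for the whole second after the job is handed in: The drawer is shut to within 4 mm; the full carton (it presses on the drawer with more than 2.3 N) lies flat (within 0.1 rad, within 7 mm of the floor) and still inside the large compartment; the two empty cartons lie flat (within 0.1 rad, 8 mm) and still on the worktop (value of joint drawer below 0.004 m and ((x of carton_1 in the frame of drawer_bay between -0.045 and 0.12 m and y of carton_1 in the frame of drawer_bay between -0.045 and 0.045 m and z of carton_1 in the frame of drawer_bay between -0.007 and 0.007 m and angle between each of carton_1, carton_2, carton_3's own z axis and vertical below 0.1 rad and contact force between carton_1 and capsule_unit above 2.3 N and linear speed of each of carton_1, carton_2, carton_3 below 0.02 m/s and height (world z) of carton_2 between -0.008 and 0.008 m and height (world z) of carton_3 between -0.008 and 0.008 m) or (x of carton_2 in the frame of drawer_bay between -0.045 and 0.12 m and y of carton_2 in the frame of drawer_bay between -0.045 and 0.045 m and z of carton_2 in the frame of drawer_bay between -0.007 and 0.007 m and angle between each of carton_2, carton_1, carton_3's own z axis and vertical below 0.1 rad and contact force between carton_2 and capsule_unit above 2.3 N and linear speed of each of carton_2, carton_1, carton_3 below 0.02 m/s and height (world z) of carton_1 between -0.008 and 0.008 m and height (world z) of carton_3 between -0.008 and 0.008 m) or (x of carton_3 in the frame of drawer_bay between -0.045 and 0.12 m and y of carton_3 in the frame of drawer_bay between -0.045 and 0.045 m and z of carton_3 in the frame of drawer_bay between -0.007 and 0.007 m and angle between each of carton_3, carton_1, carton_2's own z axis and vertical below 0.1 rad and contact force between carton_3 and capsule_unit above 2.3 N and linear speed of each of carton_3, carton_1, carton_2 below 0.02 m/s and height (world z) of carton_1 between -0.008 and 0.008 m and height (world z) of carton_2 between -0.008 and 0.008 m))); the robot touches nothing.
It fails at once if another thing is shifted more than 25 mm (the kettle 15 mm) (distance of kettle from where it was at the start of the episode above 0.015 m or distance of any of mug, stray_capsule, small_capsule from where it was at the start of the episode above 0.025 m).
It fails at once if a carton drops into the drawer instead of being set down, or is slammed along with it (faster than 0.5 m/s within 20 mm of the compartment's floor) ((x of carton_1 in the frame of drawer_bay between -0.045 and 0.12 m and y of carton_1 in the frame of drawer_bay between -0.045 and 0.045 m and z of carton_1 in the frame of drawer_bay below 0.02 m and linear speed of carton_1 above 0.5 m/s) or (x of carton_2 in the frame of drawer_bay between -0.045 and 0.12 m and y of carton_2 in the frame of drawer_bay between -0.045 and 0.045 m and z of carton_2 in the frame of drawer_bay below 0.02 m and linear speed of carton_2 above 0.5 m/s) or (x of carton_3 in the frame of drawer_bay between -0.045 and 0.12 m and y of carton_3 in the frame of drawer_bay between -0.045 and 0.045 m and z of carton_3 in the frame of drawer_bay below 0.02 m and linear speed of carton_3 above 0.5 m/s)).
It also fails if it takes over 72 s, if anything falls off the work surface, if the arm or the gripper's body presses on something with over 40 N, if the wrist force passes 120 N, or if a joint passes its speed limit or range.

## Working session

There is one attempt and no reset: what is moved stays moved. The work goes in short steps, Python scripts to look and compute and a shell command to move; the robot and the scene stay as the last step left them, time stands still between calls to the robot, and variables do not carry over. Pictures are saved under pics/ and viewed, at most 10 in all, crops included, and the job is handed in when it is done.

```bash
ls; mkdir -p pics
python3 - <<'E'
from rig import bot
import cv2
print(bot.get_obs())
for n in("scene","top","wrist"):
    print(n,bot.camera_model(n))
for n in("scene","top"):
    cv2.imwrite(f"pics/{n}0.png",bot.read_camera(n))
E
```

```text
pics
{'time': 0.0, 'q': array([-1.49127025e+00,  1.81549779e-01,  1.60801720e+00, -2.89831325e-06,
        1.35379769e+00, -2.06304027e-01]), 'joint_vel': array([-0.00141922,  0.0006432 , -0.00192018, -0.00220513, -0.00066914,
       -0.00103529]), 'joint_efforts': array([ 8.13587167e-05, -4.44881415e+01, -3.51334798e+01, -3.70401103e-04,
        9.10475152e-03,  3.88617411e-05]), 'ee_pos': array([ 0.16209558, -0.55114352,  0.25537476]), 'tcp_rot': array([-3.10781340e+00, -4.47203126e-01, -1.71791487e-04]), 'wrist_force': array([-0.35761769, -0.11596121, -0.28755541]), 'torque': array([-0.01270313,  0.02811303, -0.01623376]), 'grasp_force': 0.0, 'width': 0.08543144280776081}
scene {'fov_y': 56.521072265683976, 'cx': 282.3134495892788, 'cy': 213.31289307738112, 'k1': 0.034255509670323175, 'eye': array([-0.0182195 ,  0.51445019,  0.653774  ]), 'attitude': array([-1.12866448,  2.21231778, -1.15390845])}
top {'fov_y': 57.547653765913665, 'cx': 279.7194071878959, 'cy': 208.95638796245572, 'k1': -0.06314331108836546, 'eye': array([0.33920224, 0.03631633, 1.35684878]), 'attitude': array([-2.14337514,  2.09920527, -0.22748498])}
wrist {'fov_y': 70.17388777549182, 'cx': 279.8803138500924, 'cy': 214.55963215061846, 'k1': -0.05735289990685001, 'hand_eye': array([[-9.48713625e-06, -9.60097593e-01, -2.79665177e-01,
         7.14592660e-02],
       [ 9.99999940e-01, -1.05801388e-04,  3.29295638e-04,
         3.12281302e-04],
       [-3.45744913e-04, -2.79665157e-01,  9.60097537e-01,
        -1.17408560e-01],
       [ 0.00000000e+00,  0.00000000e+00,  0.00000000e+00,
         1.00000000e+00]])}
```

View pics/top0.png

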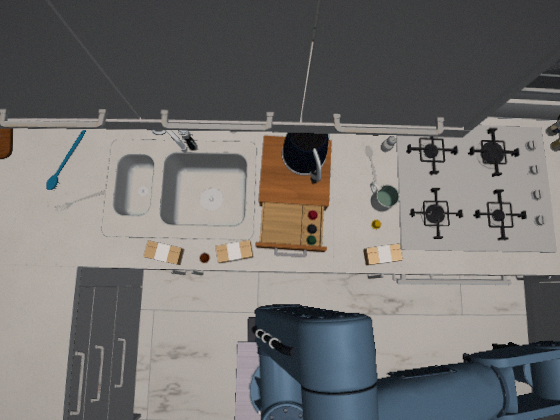

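View pics/scene0.png

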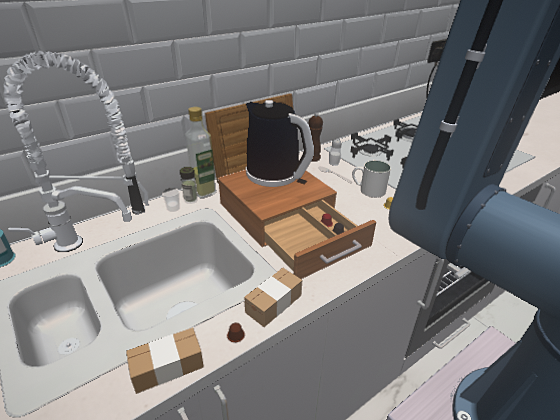

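```bash
cat > h.py <<'E'
import numpy as np, cv2
from scipy.spatial.transform import Rotation as R
from rig import bot
def ray(n,uv,obs=None):
    m=bot.camera_model(n); f=210/np.tan(np.radians(m["fov_y"])/2)
    K=np.array([[f,0,m["cx"]],[0,f,m["cy"]],[0,0,1]])
    p=cv2.undistortPoints(np.array(uv,float).reshape(-1,1,2),K,np.array([m["k1"],0,0,0.]))[:,0]
    d=np.c_[p,np.ones(len(p))]
    if n=="wrist":
        he=m["hand_eye"]; Rt=R.from_rotvec(obs["tcp_rot"]).as_matrix()
        return obs["ee_pos"]+Rt@he[:3,3], d@(Rt@he[:3,:3]).T
    return m["eye"], d@R.from_rotvec(m["attitude"]).as_matrix().T
def plane(n,uv,z,obs=None):
    e,d=ray(n,uv,obs); return e+d*((z-e[2])/d[:,2])[:,None]
def brown(im):
    h=cv2.cvtColor(im,cv2.COLOR_BGR2HSV)
    return cv2.inRange(h,(8,70,60),(22,255,255))
E
python3 - <<'E'
from h import *
im=cv2.imread("pics/top0.png"); 
cv2.imwrite("pics/c0.png",cv2.resize(im[180:280,140:406],None,fx=3,fy=3,interpolation=cv2.INTER_CUBIC))
m=brown(im)
for (a,b) in((138,190),(211,256),(360,408)):
    s=np.zeros_like(m); s[236:268,a:b]=m[236:268,a:b]
    pts=cv2.findNonZero(s); r=cv2.minAreaRect(pts); c=cv2.boxPoints(r)
    P=plane("top",c,.05); print(r,len(pts)); print(P.round(3).tolist(), P.mean(0).round(3))
    print([round(float(np.linalg.norm(P[i]-P[i-1])),3) for i in range(4)])
print(plane("top",[(205,258),(376,224),(385,197)],.014).round(3))
print("drawer front top edge",plane("top",[(257,245),(326,248)],.088).round(3),"handle",plane("top",[(274,253),(307,254)],.055).round(3))
print("unit front top",plane("top",[(260,204),(329,204),(263,137),(331,138)],.094).round(3))
E
```

```text
((163.1764678955078, 252.2058868408203), (37.09510040283203, 16.812108993530273), 12.528807640075684) 399
[[0.43, 0.485, 0.05], [0.486, 0.477, 0.05], [0.462, 0.35, 0.05], [0.406, 0.359, 0.05]] [0.446 0.418 0.05 ]
[0.129, 0.057, 0.13, 0.057]
((236.1719970703125, 250.69601440429688), (17.173006057739258, 39.80201721191406), 79.69515228271484) 375
[[0.472, 0.241, 0.05], [0.499, 0.108, 0.05], [0.442, 0.095, 0.05], [0.415, 0.227, 0.05]] [0.457 0.168 0.05 ]
[0.059, 0.136, 0.059, 0.135]
((382.6653137207031, 254.04563903808594), (16.57388687133789, 37.24620819091797), 82.23483276367188) 353
[[0.474, -0.267, 0.05], [0.493, -0.397, 0.05], [0.437, -0.403, 0.05], [0.418, -0.274, 0.05]] [ 0.455 -0.335  0.05 ]
[0.056, 0.131, 0.057, 0.13]
[[ 0.432  0.279  0.014]
 [ 0.566 -0.324  0.014]
 [ 0.666 -0.361  0.014]]
drawer front top edge [[ 0.474  0.096  0.088]
 [ 0.469 -0.134  0.088]] handle [[ 0.451  0.039  0.055]
 [ 0.45  -0.074  0.055]]
unit front top [[ 0.612  0.089  0.094]
 [ 0.617 -0.144  0.094]
 [ 0.853  0.086  0.094]
 [ 0.856 -0.153  0.094]]
```

View pics/c0.png

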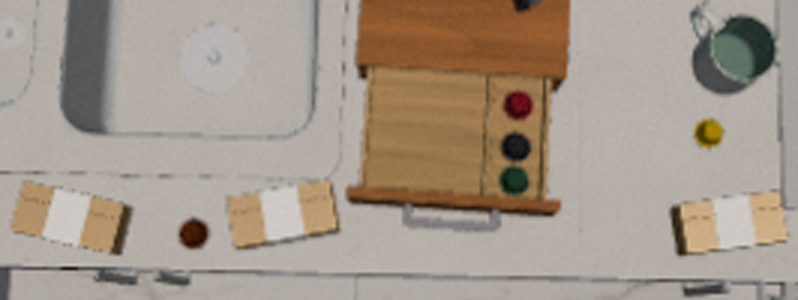

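```bash
cat >> h.py <<'E'
def go(x,y,z,psi):
    "rows' numbers from the present pose to TCP (x,y,z), tool down, tool x at psi deg"
    o=bot.get_obs(); R0=R.from_rotvec(o["tcp_rot"])
    p=np.radians(psi); T=R.from_matrix(np.array([[np.cos(p),np.sin(p),0],[np.sin(p),-np.cos(p),0],[0,0,-1]]))
    print("turn",(R0.inv()*T).as_rotvec().round(3),"shift cm",(100*R0.inv().apply(np.array([x,y,z])-o["ee_pos"])).round(2),
      "t",o["time"],"at",o["ee_pos"].round(4),"F",o["wrist_force"].round(2),"w",o["width"],"g",o["grasp_force"])
E
python3 -c "
from h import *
P=plane('top',[(163.3,252.3),(234.2,251),(385,254)],.05);print(P.round(3))
go(.452,-.39,.24,98)"
```

```text
[[ 0.446  0.417  0.05 ]
 [ 0.456  0.175  0.05 ]
 [ 0.456 -0.343  0.05 ]]
turn [-1.000e-03 -1.000e-03 -1.425e+00] shift cm [32.36 -7.29  1.57] t 0.1 at [ 0.1621 -0.5512  0.2555] F [0.06 1.13 0.37] w 0.08533594143954173 g 0.0
```

```bash
python3 -m pendant '0 0 -.14 4.5 -1.5 0.3 1; 0 0 -.28 9 -3 0.6 1; 0 0 -.42 13.5 -4.5 0.9 1; 0 0 -.56 18 -6 1.2 1; 0 0 -.7 22.5 -7.5 1.5 1'; python3 -c "
from h import *
go(.456,-.343,.24,98)"
```

```text
time: 0.6
ee_pos: [0.358, -0.4148, 0.2409]
tcp_rot: [-2.763, -1.494, -0.0]
wrist_force: [1.9, -0.2, -0.2]
width: 0.0852
grasp_force: 0.0
turn [-0.    -0.    -0.719] shift cm [11.38  4.26  0.09] t 0.6 at [ 0.358  -0.4148  0.2409] F [ 1.87 -0.18 -0.17] w 0.08520369552847504 g 0.0
```

```bash
python3 -m pendant '0 0 -.14 2.3 0.85 0 1; 0 0 -.28 4.5 1.7 0 1; 0 0 -.42 6.8 2.5 0 1; 0 0 -.57 9 3.4 0 1; 0 0 -.72 11.4 4.3 0 1' >/dev/null; python3 -m pendant '0 0 0 0 0 0 1; 0 0 0 0 0 0 1; 0 0 0 0 0 0 1; 0 0 0 0 0 0 1; 0 0 0 0 0 0 1'
cat >> h.py <<'E'
def carton(name):
    o=bot.get_obs(); im=bot.read_camera("wrist"); cv2.imwrite(f"pics/{name}.png",im)
    m=cv2.morphologyEx(brown(im),cv2.MORPH_OPEN,np.ones((3,3)))
    pts=cv2.findNonZero(m); P=plane("wrist",pts[:,0],.05,o)
    P=P[np.linalg.norm(P[:,:2]-o["ee_pos"][:2],axis=1)<.1]
    r=cv2.minAreaRect((P[:,:2]*1000).astype(np.float32)); c=cv2.boxPoints(r)
    print("rect",r, c.round(0).tolist())
E
python3 -c "
from h import *
carton('w1')
go(.456,-.343,.036,98)"
```

```text
time: 1.6
ee_pos: [0.4551, -0.3456, 0.2413]
tcp_rot: [-2.069, -2.364, 0.0]
wrist_force: [-0.2, 1.1, 0.1]
width: 0.0852
grasp_force: 0.0
rect ((454.8811340332031, -338.9974670410156), (55.16767883300781, 117.24195098876953), 8.6665678024292) [[419.0, -285.0], [436.0, -401.0], [491.0, -393.0], [473.0, -277.0]]
turn [-0.     0.    -0.006] shift cm [ 0.24  0.12 20.53] t 1.65 at [ 0.4551 -0.3455  0.2413] F [ 0.47 -0.08 -0.2 ] w 0.08523975562112086 g 0.0
```

View pics/w1.png

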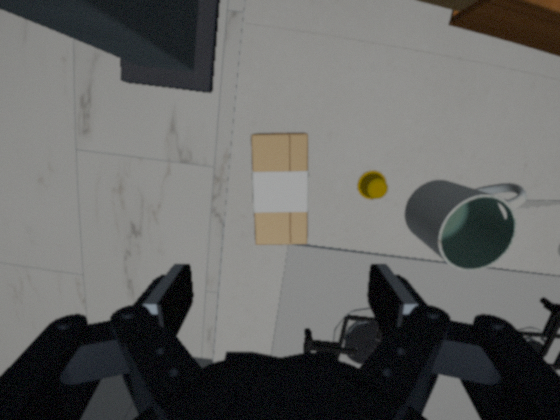

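```bash
python3 -m pendant '0 0 0 .6 .1 4.5 1; 0 0 0 .6 .1 9 1; 0 0 0 .6 .1 13.5 1; 0 0 0 .6 .1 17.5 1; 0 0 0 .6 .1 20.3 1' ; python3 -m pendant '0 0 0 0 0 0 1; 0 0 0 0 0 0 0.34; 0 0 0 0 0 0 .34; 0 0 0 0 0 0 .34; 0 0 0 0 0 0 0.34'; python3 -m pendant '0 0 0 0 0 0 0.34; 0 0 0 0 0 0 0.34; 0 0 0 0 0 0 .34; 0 0 0 0 0 0 .34; 0 0 0 0 0 0 0.34'
```

```text
time: 2.15
ee_pos: [0.4545, -0.338, 0.0354]
tcp_rot: [-2.066, -2.363, -0.001]
wrist_force: [0.2, 0.1, -0.2]
width: 0.0852
grasp_force: 0.0
time: 2.65
ee_pos: [0.457, -0.3404, 0.0407]
tcp_rot: [2.064, 2.363, -0.001]
wrist_force: [-0.7, 0.2, 7.0]
width: 0.0578
grasp_force: 27.1
time: 3.15
ee_pos: [0.457, -0.3404, 0.0407]
tcp_rot: [2.064, 2.363, -0.001]
wrist_force: [-0.8, -0.5, 7.0]
width: 0.0576
grasp_force: 27.1
```

```bash
python3 -m pendant '0 0 0 0 0 -1 .34; 0 0 0 0 0 -2 .34; 0 0 0 0 0 -3 .34; 0 0 0 0 0 -4 .34; 0 0 0 0 0 -4 0.34'; python3 -m pendant '0 0 0 0 0 0 0.34; 0 0 0 0 0 0 0.34; 0 0 0 0 0 0 .34; 0 0 0 0 0 0 .34; 0 0 0 0 0 0 0.34'
```

```text
time: 3.65
ee_pos: [0.4568, -0.3399, 0.0804]
tcp_rot: [2.064, 2.364, -0.001]
wrist_force: [-0.5, -1.2, -0.6]
width: 0.0579
grasp_force: 26.4
time: 4.15
ee_pos: [0.4557, -0.3388, 0.0779]
tcp_rot: [-2.066, -2.366, -0.0]
wrist_force: [-0.8, 0.1, -1.1]
width: 0.0575
grasp_force: 26.4
```

```bash
python3 -m pendant '0 0 0 0 0 1 .34; 0 0 0 0 0 2 .34; 0 0 0 0 0 3 .34; 0 0 0 0 0 3.6 .34; 0 0 0 0 0 3.9 0.34'; python3 -m pendant '0 0 0 0 0 0 0.34; 0 0 0 0 0 0 0.5; 0 0 0 0 0 0 .8; 0 0 0 0 0 0 1; 0 0 0 0 0 0 1'; python3 -m pendant '0 0 0 0 0 0 1; 0 0 0 0 0 -3 1; 0 0 0 0 0 -7.5 1; 0 0 0 0 0 -12 1; 0 0 0 0 0 -16.5 1'; python3 -c "
from h import *
go(.456,.175,.24,101)"
```

```text
time: 4.65
ee_pos: [0.4551, -0.3383, 0.04]
tcp_rot: [-2.063, -2.364, 0.0]
wrist_force: [-11.8, 8.8, 35.5]
width: 0.058
grasp_force: 30.9
time: 5.15
ee_pos: [0.4558, -0.3389, 0.039]
tcp_rot: [-2.066, -2.366, -0.0]
wrist_force: [0.2, 0.4, -0.2]
width: 0.0853
grasp_force: 0.0
time: 5.65
ee_pos: [0.4556, -0.3387, 0.2058]
tcp_rot: [-2.066, -2.366, -0.0]
wrist_force: [-0.1, 0.3, 0.2]
width: 0.0852
grasp_force: 0.0
turn [-0.    -0.    -0.057] shift cm [50.89  6.95 -3.4 ] t 5.65 at [ 0.4556 -0.3387  0.2058] F [-0.1   0.31  0.17] w 0.0851961021090253 g 0.0
```

```bash
python3 -m pendant '0 0 -.01 4.6 0.6 -.6 1; 0 0 -.02 9.2 1.2 -1.2 1; 0 0 -.03 13.8 1.8 -1.8 1; 0 0 -.04 18.4 2.4 -2.4 1; 0 0 -.05 23 3 -3 1'; python3 -m pendant '0 0 0 4.6 0.5 0 1; 0 0 0 9.2 1 0 1; 0 0 0 13.8 1.5 0 1; 0 0 0 18.4 2 0 1; 0 0 0 23 2.5 0 1';  python3 -m pendant '0 0 0 2 0.2 0 1; 0 0 0 3.5 .35 0 1; 0 0 0 4.9 .5 0 1; 0 0 0 4.9 .5 0 1; 0 0 0 4.9 .5 0 1' >/dev/null; python3 -c "
from h import *
carton('w2')
go(.456,.175,.04,101)"
```

```text
time: 6.15
ee_pos: [0.4542, -0.1053, 0.2346]
tcp_rot: [2.007, 2.417, 0.0]
wrist_force: [0.7, 0.1, 0.1]
width: 0.0855
grasp_force: 0.0
time: 6.65
ee_pos: [0.4364, 0.1255, 0.2346]
tcp_rot: [2.007, 2.416, 0.001]
wrist_force: [0.8, -0.6, -0.8]
width: 0.0859
grasp_force: 0.0
rect ((456.4888610839844, 178.67471313476562), (55.519535064697266, 194.0496063232422), 14.183610916137695) [[406.0, 266.0], [453.0, 78.0], [507.0, 91.0], [460.0, 280.0]]
turn [-0.     0.    -0.007] shift cm [-0.16  2.33 19.42] t 7.2 at [0.4328 0.1723 0.2342] F [ 0.01 -0.93 -0.68] w 0.08524076277186828 g 0.0
```

```bash
sed -i 's/pts=cv2.findNonZero(m);/pts=comp(m,o);/' h.py
cat >> h.py <<'E'
def comp(m,o):
    "the carton's mask, band bridged: the blob whose middle is nearest the TCP"
    n,l,s,c=cv2.connectedComponentsWithStats(cv2.morphologyEx(m,cv2.MORPH_CLOSE,np.ones((61,5)) ))
    P=plane("wrist",c,.05,o); d=np.linalg.norm(P[:,:2]-o["ee_pos"][:2],axis=1)
    d[0]=9; d[s[:,4]<800]=9
    return cv2.findNonZero(((l==d.argmin())&(m>0)).astype(np.uint8))
E
python3 -c "
from h import *
carton('w3')"
```

```text
rect ((456.4371337890625, 178.328125), (55.855499267578125, 194.1088409423828), 14.133399963378906) [[406.0, 266.0], [453.0, 77.0], [507.0, 91.0], [460.0, 279.0]]
```

View pics/w3.png

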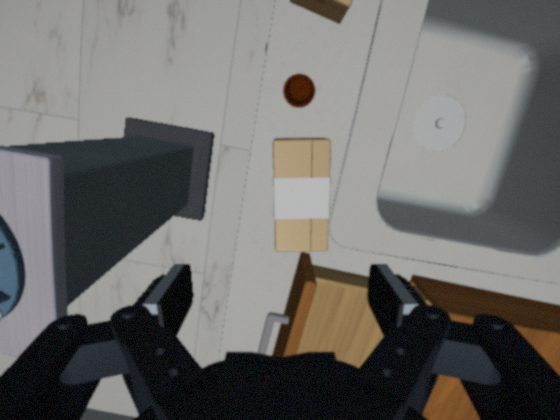

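```bash
python3 -c "
from h import *
o=bot.get_obs()
m=brown(cv2.imread('pics/w3.png')); s=np.zeros_like(m); s[132:256,265:338]=m[132:256,265:338]
s=cv2.morphologyEx(s,cv2.MORPH_OPEN,np.ones((3,3)))
s[251:,298:]=0
P=plane('wrist',cv2.findNonZero(s)[:,0],.05,o)
r=cv2.minAreaRect((P[:,:2]*1000).astype(np.float32));print(r)
go(r[0][0]/1e3,r[0][1]/1e3,.04,90+r[2])"
```

```text
((454.6199035644531, 178.05104064941406), (55.22417068481445, 117.00016021728516), 11.178611755371094)
turn [-0.     0.    -0.011] shift cm [ 0.19  2.25 19.43] t 7.25 at [0.4329 0.1721 0.2343] F [0.25 0.2  0.12] w 0.08547654224352406 g 0.0
```

```bash
python3 -m pendant '0 0 0 .2 2.2 0 1; 0 0 0 .2 2.2 4.5 1; 0 0 0 .2 2.2 9 1; 0 0 0 .2 2.2 13.5 1; 0 0 0 .2 2.2 17 1' ; python3 -m pendant '0 0 0 0 0 1.5 1; 0 0 0 0 0 2.3 1; 0 0 0 0 0 2.3 .34; 0 0 0 0 0 2.3 .34; 0 0 0 0 0 2.3 0.34'; python3 -m pendant '0 0 0 0 0 0 0.34; 0 0 0 0 0 0 0.34; 0 0 0 0 0 -1.5 .34; 0 0 0 0 0 -3 .34; 0 0 0 0 0 -4 0.34';  python3 -m pendant '0 0 0 0 0 0 0.34; 0 0 0 0 0 0 0.34; 0 0 0 0 0 0 .34; 0 0 0 0 0 0 .34; 0 0 0 0 0 0 0.34'
```

```text
time: 7.75
ee_pos: [0.4532, 0.1777, 0.062]
tcp_rot: [-2.008, -2.415, 0.002]
wrist_force: [-0.1, 0.2, 0.1]
width: 0.0854
grasp_force: 0.0
time: 8.25
ee_pos: [0.455, 0.1787, 0.0425]
tcp_rot: [2.006, 2.416, 0.002]
wrist_force: [-0.8, -1.9, 0.2]
width: 0.0575
grasp_force: 27.1
time: 8.75
ee_pos: [0.4539, 0.179, 0.0819]
tcp_rot: [2.007, 2.417, 0.001]
wrist_force: [1.7, -0.0, -4.8]
width: 0.0578
grasp_force: 27.4
time: 9.25
ee_pos: [0.4536, 0.1787, 0.0807]
tcp_rot: [-2.006, -2.416, 0.001]
wrist_force: [-0.6, 0.2, -5.5]
width: 0.0577
grasp_force: 27.4
```

```bash
python3 -c "
from h import *
c=lambda l:[(140+(a+.5)/3-.5,180+(b+.5)/3-.5) for a,b in l]
print('walls',plane('top',c([(369,80),(364,180),(486,80),(483,180)]),.05).round(3).tolist())
print('front inner/outer',plane('top',c([(350,187),(559,200),(348,197),(557,213)]),.088).round(3).tolist())
print('unit',plane('top',c([(357,64),(568,78)]),.094).round(3).tolist())
print('handle',plane('top',c([(408,226),(497,229)]),.055).round(3).tolist())
go(.545,.03,.18,180); go(.545,.03,.18,0)"; python3 -m pendant '0 0 0 0 0 -2 .34; 0 0 0 0 0 -4.5 .34; 0 0 0 0 0 -7 .34; 0 0 0 0 0 -9.5 .34; 0 0 0 0 0 -12 0.34'
```

```text
walls [[0.614, 0.082, 0.05], [0.497, 0.084, 0.05], [0.617, -0.054, 0.05], [0.499, -0.052, 0.05]]
front inner/outer [[0.484, 0.098, 0.088], [0.474, -0.134, 0.088], [0.473, 0.1, 0.088], [0.46, -0.132, 0.088]]
unit [[0.622, 0.094, 0.094], [0.612, -0.144, 0.094]]
handle [[0.445, 0.033, 0.055], [0.443, -0.068, 0.055]]
turn [-1.000e-03 -1.000e-03 -1.386e+00] shift cm [-16.3    6.24  -9.94] t 9.25 at [0.4536 0.1787 0.0807] F [-0.59  0.17 -5.53] w 0.05766660451042991 g 27.406665980815887
turn [-1.000e-03  1.000e-03  1.756e+00] shift cm [-16.3    6.24  -9.94] t 9.25 at [0.4536 0.1787 0.0807] F [-0.59  0.17 -5.53] w 0.05766660451042991 g 27.406665980815887
time: 9.75
ee_pos: [0.4537, 0.1788, 0.2019]
tcp_rot: [-2.006, -2.417, 0.001]
wrist_force: [0.3, 0.5, -5.0]
width: 0.0579
grasp_force: 27.6
```

```bash
python3 -m pendant '0 0 -.13 -2 1 0 .34; 0 0 -.26 -4 2 0 .34; 0 0 -.39 -6 3 0 .34; 0 0 -.52 -8 4 0 .34; 0 0 -.65 -10 5 0 0.34'; python3 -c "
from h import *
go(.549,.015,.2,178)"
```

```text
time: 10.25
ee_pos: [0.5218, 0.089, 0.2008]
tcp_rot: [-1.122, -2.934, 0.0]
wrist_force: [0.5, 0.4, -4.2]
width: 0.0574
grasp_force: 26.7
turn [-0.    -0.001 -0.696] shift cm [-6.96 -3.69  0.08] t 10.25 at [0.5218 0.089  0.2008] F [ 0.52  0.38 -4.19] w 0.0574336576215383 g 26.749025881290436
```

```bash
python3 -m pendant '0 0 -.13 -1.4 -.7 0 .34; 0 0 -.26 -2.8 -1.4 0 .34; 0 0 -.4 -4.2 -2.1 0 .34; 0 0 -.55 -5.6 -2.8 0 .34; 0 0 -.7 -7 -3.7 0 0.34'; python3 -m pendant '0 0 0 0 0 1 .34; 0 0 0 0 0 2 .34; 0 0 0 0 0 3 .34; 0 0 0 0 0 4 .34; 0 0 0 0 0 4 0.34'; python3 -m pendant '0 0 0 0 0 0 0.34; 0 0 0 0 0 0 0.34; 0 0 0 0 0 0 .34; 0 0 0 0 0 0 .34; 0 0 0 0 0 0 0.34'; python3 -c "
from h import *
go(.549,.015,.063,178)
a=bot.read_camera('wrist');np.save('wq.npy',a)
b=bot.read_camera('top')
a=cv2.resize(a[:,60:500],None,fx=.9,fy=.9);b=cv2.resize(b[120:260,240:345],None,fx=2.7,fy=2.7,interpolation=cv2.INTER_CUBIC)
cv2.imwrite('pics/p1.png',np.hstack([a,b[:378]]))"
```

```text
time: 10.75
ee_pos: [0.5486, 0.0148, 0.2007]
tcp_rot: [-0.046, -3.14, -0.0]
wrist_force: [0.5, -0.1, -4.8]
width: 0.0576
grasp_force: 26.8
time: 11.25
ee_pos: [0.547, 0.0161, 0.1589]
tcp_rot: [-0.056, -3.137, -0.001]
wrist_force: [-1.0, 0.8, -5.5]
width: 0.0577
grasp_force: 26.8
time: 11.75
ee_pos: [0.5488, 0.0152, 0.1616]
tcp_rot: [0.056, 3.141, -0.0]
wrist_force: [-0.7, 0.5, -5.9]
width: 0.0577
grasp_force: 26.8
turn [-0.     0.001 -0.001] shift cm [-0.02 -0.02  9.86] t 11.75 at [0.5488 0.0152 0.1616] F [-0.65  0.54 -5.87] w 0.05773100804141918 g 26.83901846408844
```

View pics/p1.png

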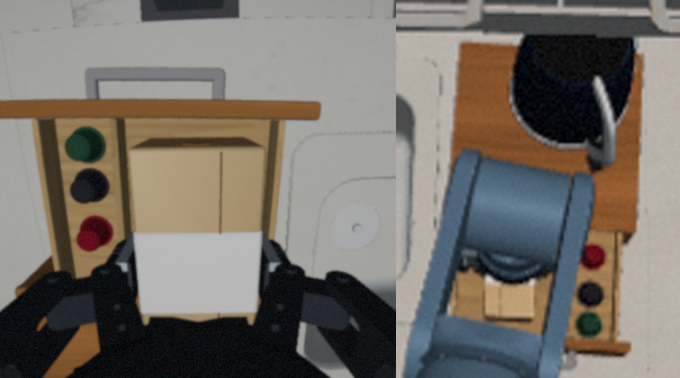

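```bash
python3 -c "
from h import *
o=bot.get_obs(); c=lambda l:[(60+a/.9,b/.9) for a,b in l]
print('carton end',plane('wrist',c([(132,149),(262,148)]),.17,o).round(4).tolist())
print('front inner',plane('wrist',c([(40,118),(190,118),(300,119)]),.088,o).round(4).tolist())
print('walls at .05',plane('wrist',c([(125,140),(275,140)]),.05,o).round(4).tolist())
import numpy as np
cv2.imwrite('pics/p2.png',cv2.resize(np.load('wq.npy')[100:260,90:390],None,fx=2.6,fy=2.6))"
```

```text
carton end [[0.4903, -0.0095, 0.17], [0.4918, 0.043, 0.17]]
front inner [[0.4751, -0.0929, 0.088], [0.4799, 0.0121, 0.088], [0.4829, 0.0881, 0.088]]
walls at .05 [[0.4961, -0.0446, 0.05], [0.5006, 0.0818, 0.05]]
```

View pics/p2.png

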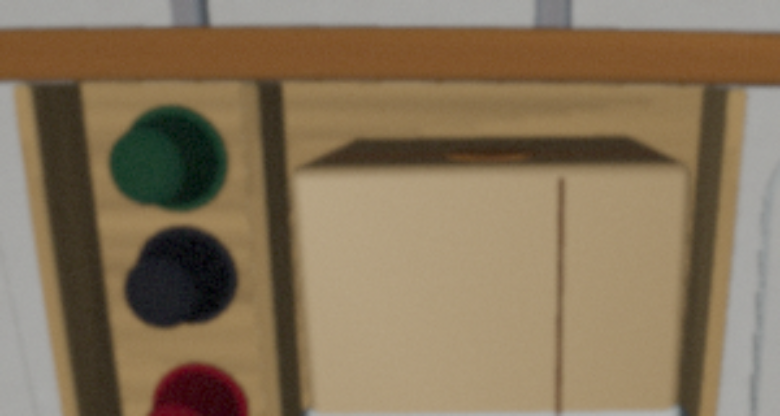

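```bash
python3 -m pendant '0 0 0 0 0 1.5 .34; 0 0 0 0 0 3 .34; 0 0 0 0 0 4.5 .34; 0 0 0 0 0 6 .34; 0 0 0 0 0 7 0.34'; python3 -m pendant '0 0 0 0 0 .5 .34; 0 0 0 0 0 1 .34; 0 0 0 0 0 1.4 .34; 0 0 0 0 0 1.8 .34; 0 0 0 0 0 2 0.34'; python3 -m pendant '0 0 0 0 0 .2 .34; 0 0 0 0 0 .4 .34; 0 0 0 0 0 .6 .34; 0 0 0 0 0 .7 .34; 0 0 0 0 0 .7 0.34'
```

```text
time: 12.35
ee_pos: [0.5475, 0.0155, 0.0888]
tcp_rot: [-0.056, -3.138, -0.001]
wrist_force: [-1.0, -0.5, -4.8]
width: 0.0575
grasp_force: 26.9
time: 12.85
ee_pos: [0.5488, 0.0153, 0.0713]
tcp_rot: [0.056, 3.141, -0.0]
wrist_force: [0.3, 0.4, -5.2]
width: 0.0576
grasp_force: 26.9
time: 13.35
ee_pos: [0.5485, 0.0153, 0.0641]
tcp_rot: [-0.056, -3.141, -0.0]
wrist_force: [-0.4, -0.3, -5.4]
width: 0.0573
grasp_force: 26.9
```

```bash
python3 -m pendant '0 0 0 0 0 .05 .34; 0 0 0 0 0 .1 .34; 0 0 0 0 0 .15 .34; 0 0 0 0 0 .2 .34; 0 0 0 0 0 .2 0.34';python3 -m pendant '0 0 0 0 0 .05 .34; 0 0 0 0 0 .1 .34; 0 0 0 0 0 .1 .34; 0 0 0 0 0 .1 .34; 0 0 0 0 0 .1 0.34'
```

```text
time: 13.85
ee_pos: [0.549, 0.0153, 0.0626]
tcp_rot: [0.056, 3.14, -0.0]
wrist_force: [-0.8, -0.1, -2.7]
width: 0.0578
grasp_force: 27.2
time: 14.35
ee_pos: [0.5499, 0.0152, 0.0625]
tcp_rot: [0.056, 3.138, -0.0]
wrist_force: [-0.9, 0.8, 4.9]
width: 0.0575
grasp_force: 28.1
```

```bash
python3 -m pendant '0 0 0 0 0 -.1 .4; 0 0 0 0 0 -.1 .6; 0 0 0 0 0 -.1 .9; 0 0 0 0 0 -.1 .9; 0 0 0 0 0 -.1 0.9';python3 -m pendant '0 0 0 0 0 -1.5 .9; 0 0 0 0 0 -4 .9; 0 0 0 0 0 -7 .9; 0 0 0 0 0 -9.5 .9; 0 0 0 0 0 -11 0.9'; python3 -c "
from h import *
go(.39,-.018,.06,178)
o=bot.get_obs();a=bot.read_camera('wrist')
cv2.imwrite('pics/p3.png',a)"
```

```text
time: 14.85
ee_pos: [0.5485, 0.0153, 0.0621]
tcp_rot: [-0.056, -3.141, -0.0]
wrist_force: [0.2, 0.9, -0.7]
width: 0.0811
grasp_force: 0.0
time: 15.35
ee_pos: [0.5498, 0.0151, 0.1757]
tcp_rot: [0.056, 3.137, -0.001]
wrist_force: [-0.4, -0.3, 0.2]
width: 0.0813
grasp_force: 0.0
turn [-0.001  0.004 -0.001] shift cm [15.9  -3.87 11.51] t 15.35 at [0.5498 0.0151 0.1757] F [-0.35 -0.32  0.17] w 0.08127166050711636 g 0.0
```

View pics/p3.png

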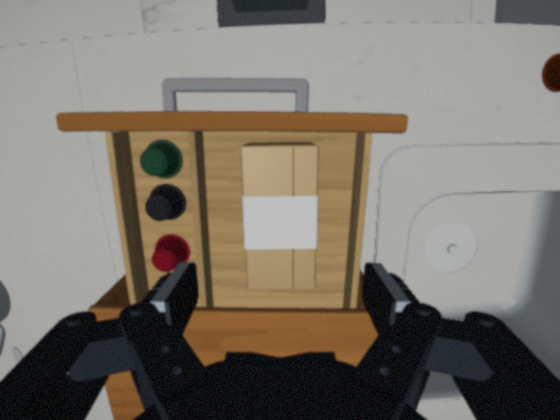

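```bash
python3 -m pendant '0 0 0 3 -.8 0 -1; 0 0 0 6.5 -1.6 0 -1; 0 0 0 10 -2.4 0 -1; 0 0 0 13 -3.2 0 -1; 0 0 0 15.9 -3.9 0 -1';python3 -m pendant '0 0 0 0 0 0 -1; 0 0 0 0 0 3 -1; 0 0 0 0 0 6.5 -1; 0 0 0 0 0 9.5 -1; 0 0 0 0 0 11.5 -1'; python3 -c "
from h import *
print(plane('wrist',[(166,82),(306,82)],.055,dict(ee_pos=np.array([.5498,.0151,.1757]),tcp_rot=np.array([.056,3.137,0]))).round(3))
go(.43,-.018,.06,178)"
```

```text
time: 15.9
ee_pos: [0.3864, -0.0179, 0.1715]
tcp_rot: [-0.056, -3.14, -0.001]
wrist_force: [0.9, -0.6, 0.6]
width: 0.008
grasp_force: 0.0
time: 16.4
ee_pos: [0.3876, -0.0175, 0.0552]
tcp_rot: [-0.056, -3.139, -0.001]
wrist_force: [-0.6, -0.6, 0.5]
width: 0.0
grasp_force: 0.0
[[ 0.443 -0.066  0.055]
 [ 0.447  0.038  0.055]]
turn [ 0.001 -0.002 -0.001] shift cm [-4.24  0.11 -0.49] t 16.4 at [ 0.3876 -0.0175  0.0552] F [-0.61 -0.63  0.55] w 4.145690790678984e-05 g 0.0
```

```bash
python3 -m pendant '0 0 0 -.8 0.2 -.2 -1; 0 0 0 -1.6 .3 -.5 -1; 0 0 0 -2.4 .3 -.5 -1; 0 0 0 -3.2 .3 -.5 -1; 0 0 0 -4 .3 -.5 -1';python3 -m pendant '0 0 0 -.8 0 0 -1; 0 0 0 -1.8 0 0 -1; 0 0 0 -3 0 0 -1; 0 0 0 -4.2 0 0 -1; 0 0 0 -5.4 0 0 -1'; python3 -m pendant '0 0 0 -1.2 0 0 -1; 0 0 0 -2.4 0 0 -1; 0 0 0 -3.6 0 0 -1; 0 0 0 -4.6 0 0 -1; 0 0 0 -5.4 0 0 -1'; python3 -c "
from h import *
cv2.imwrite('pics/p4.png',bot.read_camera('scene'))"
```

```text
time: 16.9
ee_pos: [0.4301, -0.0167, 0.0633]
tcp_rot: [0.056, 3.139, -0.001]
wrist_force: [0.1, 0.3, -0.6]
width: -0.0005
grasp_force: 0.0
time: 17.4
ee_pos: [0.4835, -0.0185, 0.0623]
tcp_rot: [0.056, 3.141, -0.0]
wrist_force: [-0.4, -0.5, 0.4]
width: -0.0
grasp_force: 0.5
time: 17.9
ee_pos: [0.5374, -0.0203, 0.0622]
tcp_rot: [0.056, 3.141, 0.0]
wrist_force: [-0.7, -1.2, 0.8]
width: -0.0
grasp_force: 0.6
```

View pics/p4.png

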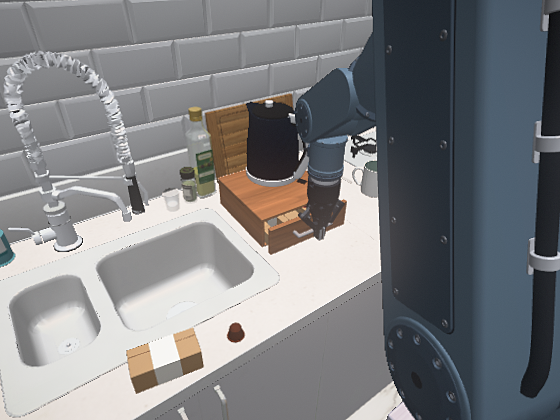

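```bash
python3 -c "
from h import *
print(plane('top',[(318,183),(305,176),(318,183),(305,174)],.2).round(3),plane('top',[(305,176)],.11).round(3))
go(.56,-.021,.0622,178)"; python3 -m pendant '0 0 0 -.5 0 0 -1; 0 0 0 -1 0 0 -1; 0 0 0 -1.4 0 0 -1; 0 0 0 -1.7 0 0 -1; 0 0 0 -2 0 0 -1'
```

```text
[[ 0.661 -0.095  0.2  ]
 [ 0.683 -0.054  0.2  ]
 [ 0.661 -0.095  0.2  ]
 [ 0.689 -0.054  0.2  ]] [[ 0.709 -0.061  0.11 ]]
turn [-0.     0.002 -0.001] shift cm [-2.16  0.03  0.03] t 17.95 at [ 0.5385 -0.0206  0.0625] F [ 0.36 -0.25 -0.92] w -0.000318435358010958 g 0.0
time: 18.45
ee_pos: [0.5549, -0.0209, 0.062]
tcp_rot: [-0.056, -3.137, -0.0]
wrist_force: [-10.1, -1.2, 7.5]
width: 0.0001
grasp_force: 5.1
```

```bash
python3 -m pendant '0 0 0 -.2 0 0 -1; 0 0 0 -.4 0 0 -1; 0 0 0 -.6 0 0 -1; 0 0 0 -.6 0 0 -1; 0 0 0 -.6 0 0 -1'; python3 -m pendant '0 0 0 -.2 0 0 -1; 0 0 0 -.4 0 0 -1; 0 0 0 -.5 0 0 -1; 0 0 0 -.5 0 0 -1; 0 0 0 -.5 0 0 -1'
```

```text
time: 18.95
ee_pos: [0.5612, -0.0212, 0.0621]
tcp_rot: [-0.056, -3.138, -0.0]
wrist_force: [-5.3, -1.0, 2.7]
width: 0.0001
grasp_force: 2.5
time: 19.45
ee_pos: [0.5654, -0.0213, 0.062]
tcp_rot: [-0.056, -3.136, -0.0]
wrist_force: [-10.1, -0.6, 6.6]
width: -0.0003
grasp_force: 4.9
```

```bash
python3 -m pendant '0 0 0 -.2 0 0 -1; 0 0 0 -.4 0 0 -1; 0 0 0 -.5 0 0 -1; 0 0 0 -.5 0 0 -1; 0 0 0 -.5 0 0 -1'; python3 -m pendant '0 0 0 -.2 0 0 -1; 0 0 0 -.4 0 0 -1; 0 0 0 -.5 0 0 -1; 0 0 0 -.5 0 0 -1; 0 0 0 -.5 0 0 -1'
```

```text
time: 19.95
ee_pos: [0.5658, -0.0211, 0.0612]
tcp_rot: [-0.054, -3.125, -0.001]
wrist_force: [-26.5, -2.7, 19.2]
width: -0.0
grasp_force: 13.6
time: 20.45
ee_pos: [0.5662, -0.0211, 0.061]
tcp_rot: [-0.053, -3.114, -0.002]
wrist_force: [-47.2, -2.9, 36.2]
width: -0.0001
grasp_force: 23.6
```

```bash
python3 -m pendant '0 0 0 .5 0 0 -1; 0 0 0 1 0 0 -1; 0 0 0 2 0 0 -1; 0 0 0 4 0 0 -1; 0 0 0 7 0 0 -1'; python3 -m pendant '0 0 0 3 0 -2 -1; 0 0 0 6 0 -6 -1; 0 0 0 8 0 -10 -1; 0 0 0 9 0 -13 -1; 0 0 0 9 0 -14 -1'; python3 -m pendant '0 0 0 1 0 -2 -1; 0 0 0 1 0 -4 -1; 0 0 0 1 0 -4 -1; 0 0 0 1 0 -4 -1; 0 0 0 1 0 -4 -1'; python3 -c "
from h import *
a=bot.read_camera('scene');b=bot.read_camera('top')
cv2.imwrite('pics/p5.png',np.hstack([cv2.resize(a[90:300,190:420],None,fx=1.7,fy=1.7),cv2.resize(b[120:280,140:410],(400,357))]))"
```

```text
time: 20.95
ee_pos: [0.5086, -0.0197, 0.063]
tcp_rot: [0.056, 3.137, -0.001]
wrist_force: [-0.4, 0.1, 0.0]
width: 0.0002
grasp_force: 0.0
time: 21.45
ee_pos: [0.4186, -0.0164, 0.2059]
tcp_rot: [0.056, 3.134, -0.003]
wrist_force: [0.2, 0.1, 0.6]
width: 0.0001
grasp_force: 0.0
time: 21.95
ee_pos: [0.4071, -0.0155, 0.2409]
tcp_rot: [-0.056, -3.139, -0.001]
wrist_force: [-0.2, -0.4, 0.4]
width: 0.0
grasp_force: 0.0
```

View pics/p5.png

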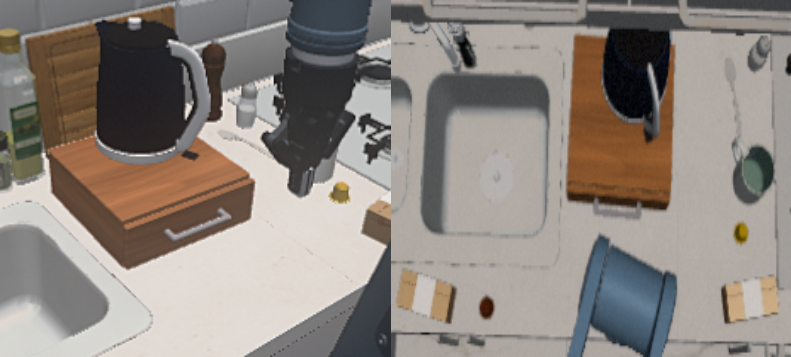

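The picture shows the drawer flush with the unit (front edge in the right half at about (620,197)). Both empties lie flat at about (425,297) and (750,300), and the kettle, mug and capsules are in place.

```bash
python3 -c "
from rig import bot
print(bot.finish_job())"
```

```text
the job is handed in; nothing more can be done
None
```

The full carton (about 5.5 N when lifted, against 1.1 N for the one empty I weighed) lies in the large compartment, the drawer is pushed shut to its stop, the two empties lie flat on the worktop, and I handed the job in at about 22 s; no verdict came back.

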